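# Switch on the hooded bench power unit

### The arm

A 6-joint arm with a two-finger parallel gripper is mounted at the origin on the work surface. World frame = base frame: x ahead of the robot, y to its left, z up, the work surface at z = 0. Lengths are in m, angles in degrees, forces in N, time in s.
With the tool pointing down it reaches from about 0.4 to 0.825 m from the base axis. Payload 7 kg.
Tool frame: the origin (TCP) lies between the finger pads; the fingertips stand 19 mm ahead of it and the grasp point (between the pads) is the TCP (r.tip_extent is the distance from the TCP to the fingertips, in m); z points along the fingers, y is the direction in which the jaws open and shut (so a half turn about z gives the same grasp; the last joint's range is limited). The gripper opens to 88 mm and grips with 3 to 60 N. Pads are 19 mm wide; open, the fingers measure 130 mm over their backs; the gripper's body (78 mm by 193 mm) begins 47 mm behind the grasp point.
Start: joints at [85.147, 20.546, 0.682, 0, -70.136, -16.507], TCP at [0.246, 0.629, 0.246] pointing down, gripper open.
Joint ranges: [-176.03, 176.03], [-82.01, 121.73], [-58.28, 71.71], [-173.87, 95.51], [-174.79, -0.11], [-173.66, 173.66]. Speed limits (degrees/s): [136.94, 136.94, 172.46, 180, 180, 180].

### API

Orientations are given as [roll, pitch, yaw] about the fixed x, y, z axes, in that order (R = Rz(yaw) Ry(pitch) Rx(roll)).
In Python, from plant import r, capture, workorder, spotter gives the robot as it stands.
- The arm moves only by the tool step_arm, never from a script. Its argument "motion" is a list of rows, each a list of 5 numbers: the finger opening in m, from 0 to 0.0876, then the shift along the tool's x, y, z in m, then the turn about the tool's z in rad. In form: [[grip, dx, dy, dz, roll], ...]. A call has 1 to 5 rows; each row is the pose to reach, as a shift and turn from the pose commanded when the call began, along the tool's axes at that moment; what a row does not reach only later rows make up. A row lasts 1/8 s, in which the tool goes at most 62.5 mm and 10.7 degrees, less where a joint would pass 70% of its speed; a pose out of reach is approached as far as the arm can. A call with a gripper value outside its range is refused whole. The fingers move at their own pace and stop on an object; "newtons" is the grip in N (left out, the last holds). Time passes only in rows, so rows that repeat a pose let the fingers close. It gives the time, the measured TCP pose, the force and the opening at its end, in the units of the state.
- r.get_state(): the state, without advancing time (a new reading comes with each control period).
- capture(name): name is "scene" or "top"; returns a dict with "image" (400x640x3 uint8, red, green, blue), "z_map" (400x640 float32, m along the optical axis (not along the pixel's ray), 0 where there is no reading), "fx", "fy", "cx", "cy" (pixels), "pose" (4x4, takes a point from camera to world coordinates). Camera axes: x right, y down, z forward; pixel columns grow to the right and rows downward; lengths in m; the calibration is good to about 2 mm. A picture is of the moment at which its call begins.
- workorder.close_job(): hands the job in, once; it reports no verdict.
Trained networks look in the newest picture that a camera, given by its name, has taken for a name from the list of things; names that differ only in an ending like _2 or _b are one class to them, and where a whole thing is asked for, a point or a joint stands for the part that bears it (a point fixed in the world has none). Each returns a list of dicts, best first, with "p" (0 to 1); they miss things now and then, are a little off and sometimes report something else, mostly with a low value. They report only what shows in the picture. A call takes as long as a camera call.
- spotter.regions_of(camera, label): "mask" (400x640 bool, what is visible of it).
- spotter.tip_of(camera, label): "location" ([x, y, z] in m, in world coordinates, good to about 4 mm: a listed point, or the origin of a listed thing).
The state is a dict: "time_s": time; "joints": joint angles; "qd": joint speeds; "joint_torque": joint torques, N m; "tcp_pos": TCP position; "eef_rot": TCP orientation; "contact_force": force on the tool from outside, world axes, zero at the start; "moment": the same for the moment, N m; "gripper_width": finger opening in m.
Only numpy, scipy, OpenCV 4.12 (cv2) and the standard library are available. Lean on these libraries where they do the work, as an engineer would, in place of code of your own. Each camera call takes 0.05 s, during which the arm holds its last target.

### The job

Switch on the bench power unit: slide its clear safety hood fully aside, press the raised red end of the rocker down with a fingertip until it snaps over, and keep it pressed firmly but gently against its stop for about a second (around 8 N, never more than 25 N). Then slide the hood fully back over the switch, let go, and leave the reel, the meter and the pen beside the unit where they lie.

Things in the scene. Friction and masses are not known exactly. Their poses are not given: they have to be found in the camera images.
- unit: Grey bench power unit with blue corner bumpers, 170 (x) x 250 (y) x 60 (z) mm, fixed. Origin: centre of its underside. Top panel 60 mm above it; nothing stands on the panel but the hood and the switch (black block 88 x 50 mm with the rocker), which is near the -y end. The hood slides along the unit's y.
- press_spot (a point): Point on the unit's top panel straight below the middle of the rocker's red end, where to press; axes as the unit's. The rocker's pivot is 26 mm along +x from it. The switch is fitted at a height that is NOT measured and varies by 18 mm: when off, its top surface above this point is 24 to 43 mm over the panel (outer end 2 mm more). Find it by touch.
- rocker (a joint): White rocker, 72 (unit's x) x 38 mm, on a level axis along the unit's y. 0 = off, red end (to -x) up; 0.42 rad = on, red end down on a hard stop. Over-centre: resists at once with 5 to 10 N at the red middle (4 to 7 at its end), fading to none at 0.21 rad, then snaps away to the stop and stays. Red end drops 11 mm; a 20 mm wide tip meets the stop about 10 mm below first touch.
- hood (a joint): Clear plastic hood over the switch, 116 (x) x 64 (y) x 51 (z) mm, standing 1 mm over the top panel, sliding along the unit's y. 0 m = closed, centred over the rocker (it starts 0 to 20 mm open); 0.11 = fully open towards the unit's +y, hard stops at both ends. Friction about 2.5 N, stays where left; cannot lift off.
- hood_fin (a point): Centre of the yellow fin on the hood's roof: 60 mm long (unit's x), 14 mm thick (unit's y), 16 mm tall; it moves with the hood, axes as the unit's. Its underside (the roof) is 8 mm below this point, 112 mm over the bench. It can be pushed from either side or pinched from above.
- reel: Bystander, loose: red reel with yellow core lying flat, 110 mm across, 26 mm tall; origin at the centre of its underside. Beyond the unit's -y end.
- meter: Bystander, loose: green hand-held meter, 130 (x) x 75 (y) x 34 mm; origin at the centre of its underside. Beyond the unit's +y end.
- pen: Bystander, loose: white and blue connector-cleaning pen, 134 mm long (along its y), 18 mm thick; origin under the middle of its white part, blue tip to +y. In front of the unit (its -x side).

How it is judged (in metres and radians):
On the way, in this order (a step that is already met when the one before it is completed fails the run):
1. the hood is slid fully open (within 8 mm of its stop) (value of joint hood above 0.102 m), for 0.2 s.
2. the rocker is over and the fingertip presses it against its stop with more than 3 N for 0.4 s (value of joint rocker above 0.38 rad and contact force between the fingers and rocker above 3 N), for 0.4 s.
At the end, for the whole second after the job is handed in: The rocker is on (over 0.38 of its 0.42 rad), the hood is back over it within 5 mm of its closed stop and at rest (value of joint rocker above 0.38 rad and value of joint hood below 0.005 m and velocity of joint hood below 0.005 m/s); the robot touches nothing.
It fails at once if the rocker is pressed with more than 25 N (contact force between the fingers and rocker above 25 N).
It fails at once if the reel is moved more than 15 mm (distance of reel from where it was at the start of the episode above 0.015 m).
It fails at once if the meter is moved more than 15 mm (distance of meter from where it was at the start of the episode above 0.015 m).
It fails at once if the pen is moved more than 15 mm (distance of pen from where it was at the start of the episode above 0.015 m).
It also fails if it takes over 61 s, if anything falls off the work surface, if the arm or the gripper's body presses on something with over 40 N, if the wrist force passes 120 N, or if a joint passes its speed limit or range.

## Working session

There is one attempt and no reset: what is moved stays moved. The work goes in short steps, Python scripts to look and compute and a tool call to move; the robot and the scene stay as the last step left them, time stands still between calls to the robot, and variables do not carry over. Pictures are saved under pics/ and viewed, and the job is handed in when it is done.

Besides the shell and the picture viewer there is one more tool, called after "Call:" in YAML: its name, and indented under it one key for each argument. step_arm: Moves the arm, as the interface text tells. Its arguments: {"type":"object","properties":{"motion":{"type":"array","items":{"type":"array","items":{"type":"number"}}},"newtons":{"type":"number"}},"required":["motion"]}

```bash
mkdir -p pics; ls; cat > h.py <<'E'
import numpy as np, cv2
from plant import r, capture, workorder, spotter
def save(n,c): cv2.imwrite('pics/'+n,c['image'][:,:,::-1])
E
python3 - <<'E'
from h import *
s=r.get_state(); print({k:np.round(v,3) for k,v in s.items()}); print(r.tip_extent)
for c in ['scene','top']:
    d=capture(c); save(c+'0.png',d)
    for l in ['unit','press_spot','hood_fin','reel','meter','pen','rocker','hood']:
        try: print(c,l,[(np.round(x['location'],4),round(x['p'],2)) for x in spotter.tip_of(c,l)[:3]])
        except Exception as e: print(c,l,e)
print(r.get_state()['time_s'])
E
```

```text
pics
{'time_s': np.float64(0.0), 'joints': array([ 8.5147e+01,  2.0591e+01,  6.3300e-01, -1.9000e-02, -7.0136e+01,
       -1.6507e+01]), 'qd': array([-0.085,  0.046,  0.04 ,  0.037, -0.002, -0.197]), 'joint_torque': array([-2.0000e-03, -5.8273e+01,  2.9306e+01,  6.9970e+00,  7.0000e-03,
       -0.0000e+00]), 'tcp_pos': array([0.246, 0.628, 0.245]), 'eef_rot': array([ 1.79905e+02, -9.00000e-03, -2.13670e+01]), 'contact_force': array([ 0.301, -0.433,  0.189]), 'moment': array([ 0.   , -0.014, -0.006]), 'gripper_width': np.float64(0.088)}
0.019
scene unit [(array([0.593 , 0.1395, 0.0023]), 0.91)]
scene press_spot [(array([0.5823, 0.079 , 0.0604]), 0.6)]
scene hood_fin [(array([0.6056, 0.0915, 0.116 ]), 0.71)]
scene reel [(array([ 0.6409, -0.0585, -0.0013]), 0.72)]
scene meter [(array([ 0.4999,  0.3554, -0.0034]), 0.81)]
scene pen [(array([0.6061, 0.09  , 0.117 ]), 0.62), (array([ 4.536e-01,  9.480e-02, -4.000e-04]), 0.59)]
scene rocker it knows: hood_fin, meter, pen, press_spot, reel, unit
scene hood it knows: hood_fin, meter, pen, press_spot, reel, unit
top unit [(array([0.5947, 0.1377, 0.0009]), 0.72)]
top press_spot [(array([0.5846, 0.0755, 0.061 ]), 0.75)]
top hood_fin [(array([0.6036, 0.0914, 0.12  ]), 0.55)]
top reel [(array([ 6.466e-01, -5.780e-02,  5.000e-04]), 0.87)]
top meter [(array([ 0.4975,  0.3609, -0.0052]), 0.83)]
top pen [(array([0.5828, 0.0736, 0.063 ]), 0.7), (array([0.4568, 0.0908, 0.0058]), 0.6)]
top rocker it knows: hood_fin, meter, pen, press_spot, reel, unit
top hood it knows: hood_fin, meter, pen, press_spot, reel, unit
0.7
```

View pics/scene0.png

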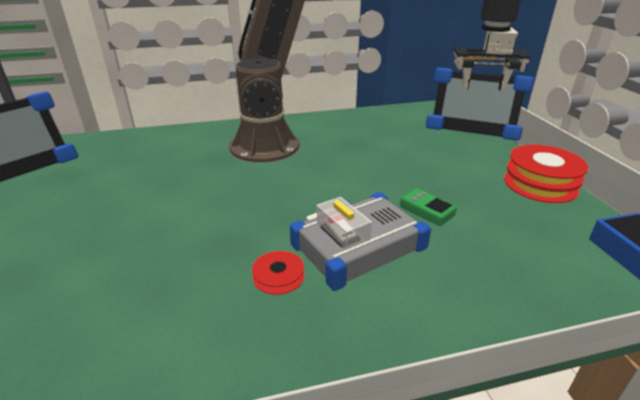

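View pics/top0.png

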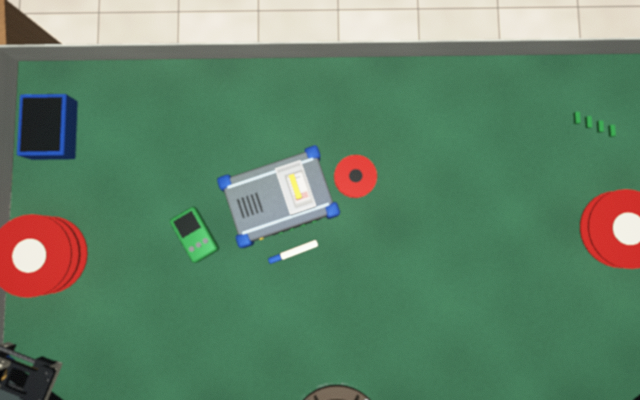

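```bash
python3 - <<'E'
from h import *
d=capture('top'); im=d['image']; z=d['z_map']
ys,xs=np.mgrid[:400,:640]
P=np.stack([(xs-d['cx'])/d['fx']*z,(ys-d['cy'])/d['fy']*z,z],-1)@d['pose'][:3,:3].T+d['pose'][:3,3]
m=spotter.regions_of('top','unit')[0]['mask']
def rect(mm,n):
    if mm.sum()<10: print(n,mm.sum());return
    q=P[mm][:,:2].astype(np.float32); (c,s,a)=cv2.minAreaRect(q); print(n,mm.sum(),np.round(c,4),np.round(s,4),round(a,2),'med z',np.median(P[mm][:,2]))
h=P[:,:,2]
rect(m&(h>.05)&(h<.067)&(z>0),'panel')
hsv=cv2.cvtColor(im,cv2.COLOR_RGB2HSV)
H,S,V=[hsv[:,:,i].astype(int) for i in range(3)]
inn=(P[:,:,0]>.48)&(P[:,:,0]<.7)&(P[:,:,1]>0.01)&(P[:,:,1]<.3)&(z>0)
rect(inn&(H>18)&(H<35)&(S>120)&(h>.1),'fin')
rect(inn&((H<8)|(H>172))&(S>120),'red')
rect(inn&(h>.105),'tall')
E
```

```text
panel 5656 [0.5906 0.139 ] [0.1877 0.2677] 18.04 med z 0.05936553688854651
fin 86 [0.6035 0.0948] [0.0568 0.0089] 17.94 med z 0.1272729221246357
red 0
tall 1294 [0.6054 0.0937] [0.116  0.0634] 18.09 med z 0.11149336137717036
```

The top view shows the unit at about (280,195), the hood with its yellow fin at (296,187), the reel at (355,176), the meter at (194,234) and the pen at (293,252). The unit's yaw is about 18°, and the hood is about 9 mm open. I'll move above the fin with the jaws along the unit's y.

Call:
step_arm:
  motion:
    - [0.04,0.053,0.037,0,-0.14]
    - [0.04,0.106,0.074,0,-0.28]
    - [0.04,0.159,0.111,0,-0.42]
    - [0.04,0.212,0.148,0,-0.56]
    - [0.04,0.264,0.185,0,-0.687]
  newtons: 10

```text
time_s: 1.42
tcp_pos: [0.4198, 0.3667, 0.2459]
eef_rot: [-180.0, -0.0, 18.3]
contact_force: [0.6, 0.9, 0.1]
gripper_width: 0.0436
```

```bash
cat >> h.py <<'E'
def to(x,y,z=None):
    s=r.get_state(); p=s['tcp_pos']; a=np.radians(s['eef_rot'][2]); d=np.array([x,y])-p[:2]
    print('t',s['time_s'],'pos',np.round(p,4),'rot',np.round(s['eef_rot'],2),'F',np.round(s['contact_force'],2),'w',round(float(s['gripper_width']),4))
    print('dx %.4f dy %.4f dz %s'%(d@[np.cos(a),np.sin(a)],d@[np.sin(a),-np.cos(a)],None if z is None else round(p[2]-z,4)))
E
python3 -c "
from h import *
to(.6045,.0935,.2)"
```

```text
t 1.425 pos [0.4198 0.3667 0.2459] rot [-1.7997e+02 -4.0000e-02  1.8280e+01] F [0.63 0.86 0.08] w 0.0436
dx 0.0897 dy 0.3174 dz 0.0459
```

Call:
step_arm:
  motion:
    - [0.04,0.016,0.055,0,0]
    - [0.04,0.032,0.11,0,0]
    - [0.04,0.048,0.165,0,0]
    - [0.04,0.064,0.22,0,0]
    - [0.04,0.08,0.275,0.02,0]

```text
time_s: 2.05
tcp_pos: [0.5819, 0.1304, 0.2272]
eef_rot: [-180.0, -0.2, 18.0]
contact_force: [0.9, 0.5, -0.5]
gripper_width: 0.0402
```

Call:
step_arm:
  motion:
    - [0.04,0,0,0,0]
    - [0.04,0,0,0,0]

```text
time_s: 2.3
tcp_pos: [0.5801, 0.1313, 0.2255]
eef_rot: [180.0, 0.0, 17.9]
contact_force: [1.0, 1.0, -0.2]
gripper_width: 0.0398
```

```bash
python3 -c "
from h import *
to(.6045,.0935,.138)"
```

```text
t 2.3 pos [0.5801 0.1313 0.2255] rot [1.800e+02 1.000e-02 1.794e+01] F [ 0.97  0.96 -0.25] w 0.0398
dx 0.0116 dy 0.0435 dz 0.0875
```

Call:
step_arm:
  motion:
    - [0.04,0.0115,0.0435,0.03,0]
    - [0.04,0.0115,0.0435,0.06,0]
    - [0.04,0.0115,0.0435,0.075,0]
    - [0.04,0.0115,0.0435,0.089,0]
    - [0.04,0.0115,0.0435,0.089,0]

```text
time_s: 2.92
tcp_pos: [0.604, 0.0945, 0.1362]
eef_rot: [180.0, 0.0, 18.1]
contact_force: [0.4, 0.1, 0.1]
gripper_width: 0.0402
```

```bash
python3 -c "
from h import *
to(.6045,.0935,.137)
save('s1.png',capture('scene'));d=capture('top');save('t1.png',d)
a=cv2.imread('pics/s1.png')[150:310,240:440];b=cv2.imread('pics/t1.png')[120:280,200:400]
cv2.imwrite('pics/c1.png',np.hstack([cv2.resize(a,(400,320)),cv2.resize(b,(400,320))]))"
```

```text
t 2.925 pos [0.604  0.0945 0.1362] rot [1.7999e+02 5.0000e-02 1.8070e+01] F [0.42 0.12 0.08] w 0.0402
dx 0.0002 dy 0.0011 dz -0.0008
```

View pics/c1.png

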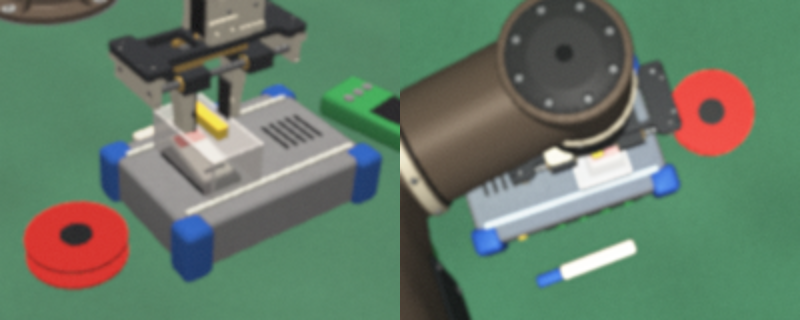

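In the left crop the fingers, at (185,105) and (230,90), straddle the yellow fin at (212,118). Next I'll close on it.

Call:
step_arm:
  motion:
    - [0.005,0,0,0,0]
    - [0.005,0,0,0,0]
    - [0.005,0,0,0,0]
    - [0.005,0,0,0,0]
    - [0.005,0,0,0,0]
  newtons: 8

```text
time_s: 3.65
tcp_pos: [0.6045, 0.0938, 0.1368]
eef_rot: [180.0, -0.0, 18.0]
contact_force: [-0.2, -0.8, 3.0]
gripper_width: 0.0139
```

```bash
python3 -c "
from h import *
to(.6045,.0935,.137)"
```

```text
t 3.65 pos [0.6045 0.0938 0.1368] rot [ 1.800e+02 -2.000e-02  1.801e+01] F [-0.18 -0.81  3.04] w 0.0139
dx -0.0001 dy 0.0003 dz -0.0002
```

Pinched at 13.9 mm, which matches the fin. Now I'll slide towards the unit's +y (tool −y).

Call:
step_arm:
  motion:
    - [0.005,0,-0.015,0,0]
    - [0.005,0,-0.03,0,0]
    - [0.005,0,-0.045,0,0]
    - [0.005,0,-0.06,0,0]
    - [0.005,0,-0.075,0,0]

```text
time_s: 4.28
tcp_pos: [0.5808, 0.1662, 0.1368]
eef_rot: [180.0, -0.0, 18.0]
contact_force: [0.7, -3.4, 5.1]
gripper_width: 0.0141
```

Call:
step_arm:
  motion:
    - [0.005,0,-0.006,0,0]
    - [0.005,0,-0.012,0,0]
    - [0.005,0,-0.017,0,0]
    - [0.005,0,-0.017,0,0]

```text
time_s: 4.78
tcp_pos: [0.5754, 0.1827, 0.1368]
eef_rot: [-180.0, -0.0, 18.1]
contact_force: [-1.4, 0.2, 5.9]
gripper_width: 0.0138
```

```bash
python3 -c "
from h import *
to(.6045,.0935,.137)"
```

```text
t 4.775 pos [0.5754 0.1827 0.1368] rot [-1.7997e+02 -1.0000e-02  1.8050e+01] F [-1.42  0.24  5.91] w 0.0138
dx -0.0000 dy 0.0938 dz -0.0002
```

Call:
step_arm:
  motion:
    - [0.005,0,-0.003,0,0]
    - [0.005,0,-0.005,0,0]
    - [0.005,0,-0.005,0,0]

```text
time_s: 5.15
tcp_pos: [0.574, 0.187, 0.1368]
eef_rot: [-180.0, -0.0, 18.0]
contact_force: [-1.8, -1.3, 5.9]
gripper_width: 0.014
```

Call:
step_arm:
  motion:
    - [0.005,0,-0.002,0,0]
    - [0.005,0,-0.004,0,0]
    - [0.005,0,-0.004,0,0]

```text
time_s: 5.52
tcp_pos: [0.5728, 0.1908, 0.1368]
eef_rot: [-180.0, -0.0, 18.0]
contact_force: [-1.6, -1.8, 6.2]
gripper_width: 0.0139
```

```bash
python3 -c "
from h import *
to(.6045,.0935,.137)"
```

```text
t 5.525 pos [0.5728 0.1908 0.1368] rot [-1.7999e+02 -1.0000e-02  1.8040e+01] F [-1.61 -1.83  6.24] w 0.0139
dx 0.0000 dy 0.1023 dz -0.0002
```

Call:
step_arm:
  motion:
    - [0.005,0,-0.002,0,0]
    - [0.005,0,-0.004,0,0]
    - [0.005,0,-0.004,0,0]

```text
time_s: 5.9
tcp_pos: [0.5723, 0.1919, 0.1368]
eef_rot: [179.8, 0.0, 18.0]
contact_force: [7.6, -14.7, 3.6]
gripper_width: 0.014
```

Call:
step_arm:
  motion:
    - [0.005,0,-0.002,0,0]
    - [0.005,0,-0.004,0,0]
    - [0.005,0,-0.004,0,0]

```text
time_s: 6.28
tcp_pos: [0.5712, 0.1956, 0.1368]
eef_rot: [179.8, 0.1, 18.0]
contact_force: [7.4, -14.8, 4.0]
gripper_width: 0.0216
```

```bash
python3 -c "
from h import *
to(.6045,.0935,.137)"
```

```text
t 6.275 pos [0.5712 0.1956 0.1368] rot [1.7979e+02 5.0000e-02 1.8020e+01] F [  7.35 -14.82   4.04] w 0.0216
dx 0.0001 dy 0.1074 dz -0.0002
```

The force shows the stop at TCP ≈ (0.572, 0.192). Next I'll release, rise and look again.

Call:
step_arm:
  motion:
    - [0.03,0,0.004,0,0]
    - [0.03,0,0.004,0,0]
    - [0.03,0,0.004,0,0]
    - [0.03,0,0.004,-0.03,0]
    - [0.03,0,0.004,-0.06,0]

```text
time_s: 6.9
tcp_pos: [0.5715, 0.1941, 0.1968]
eef_rot: [180.0, 0.1, 18.0]
contact_force: [0.8, 0.5, 0.5]
gripper_width: 0.0298
```

Call:
step_arm:
  motion:
    - [0.0,-0.05,-0.05,-0.02,0]
    - [0.0,-0.1,-0.1,-0.02,0]
    - [0,-0.13,-0.13,-0.02,0]
    - [0,-0.13,-0.13,-0.02,0]
    - [0,-0.13,-0.13,-0.02,0]

```text
time_s: 7.52
tcp_pos: [0.4079, 0.2778, 0.2169]
eef_rot: [-180.0, -0.0, 18.1]
contact_force: [-0.2, 0.4, -0.3]
gripper_width: 0.0001
```

```bash
cat > m.py <<'E'
from h import *
def meas(n):
    for c in ['scene','top']:
        d=capture(c); save(f'{c}{n}.png',d)
        for l in ['press_spot','hood_fin']:
            print(c,l,[(np.round(x['location'],4),round(x['p'],2)) for x in spotter.tip_of(c,l)[:3]])
        im=d['image']; z=d['z_map']
        ys,xs=np.mgrid[:400,:640]
        P=np.stack([(xs-d['cx'])/d['fx']*z,(ys-d['cy'])/d['fy']*z,z],-1)@d['pose'][:3,:3].T+d['pose'][:3,3]
        u=np.array([.951,.309]);v=np.array([-.309,.951]);q=P[:,:,:2]-np.array([.6064,.0870])
        U=q@u;V=q@v;h=P[:,:,2]
        hsv=cv2.cvtColor(im,cv2.COLOR_RGB2HSV);H,S,_=[hsv[:,:,i].astype(int) for i in range(3)]
        for nm,m in [('red',((H<9)|(H>171))&(S>90)&(abs(U)<.06)&(abs(V)<.04)),('tall',(h>.07)&(abs(U)<.06)&(abs(V)<.045)),('hood',(h>.105)&(h<.14)&(abs(U)<.07)&(V>-.05)&(V<.16)),('fin',(H>18)&(H<35)&(S>120)&(h>.1)&(h<.14)&(abs(U)<.07)&(abs(V)<.2))]:
            m&=z>0
            if m.sum()>4: print(c,nm,m.sum(),'U',np.round(np.percentile(U[m],[2,50,98]),4),'V',np.round(np.percentile(V[m],[2,50,98]),4),'h',np.round(np.percentile(h[m],[2,50,98]),4))
        k=(slice(150,310),slice(240,440)) if c=='scene' else (slice(120,280),slice(200,400))
        yield cv2.resize(cv2.cvtColor(im,cv2.COLOR_RGB2BGR)[k],(400,320))
def go(n):
    cv2.imwrite(f'pics/c{n}.png',np.hstack(list(meas(n))))
E
python3 -c "
from m import *
to(.5817,.079,.2)
go(2)"
```

```text
t 7.525 pos [0.4079 0.2778 0.2169] rot [-1.7997e+02 -4.0000e-02  1.8100e+01] F [-0.2   0.4  -0.26] w 0.0001
dx 0.1034 dy 0.2429 dz 0.0169
scene press_spot [(array([0.5819, 0.0784, 0.0628]), 0.84)]
scene hood_fin [(array([0.5749, 0.1875, 0.1144]), 0.7)]
scene red 86 U [-0.0281 -0.0202 -0.0114] V [-0.0149  0.0005  0.0169] h [0.0838 0.0866 0.089 ]
scene tall 462 U [-0.0295  0.0047  0.038 ] V [-0.0176 -0.0014  0.0189] h [0.0716 0.0798 0.0885]
scene hood 935 U [-0.0539  0.0148  0.06  ] V [0.0792 0.1048 0.1424] h [0.1058 0.1122 0.1288]
scene fin 163 U [-0.0231  0.0081  0.0321] V [0.1035 0.1062 0.1148] h [0.1147 0.1258 0.1296]
top press_spot [(array([0.584 , 0.0783, 0.062 ]), 0.6)]
top hood_fin [(array([0.5742, 0.1909, 0.119 ]), 0.72)]
top red 90 U [-0.0293 -0.0218 -0.0146] V [-0.0155  0.0014  0.0184] h [0.0767 0.086  0.0913]
top tall 443 U [-0.0336 -0.      0.0348] V [-0.0194 -0.0004  0.0183] h [0.0708 0.0805 0.0897]
top hood 1320 U [-0.0554 -0.0001  0.0563] V [0.0783 0.1084 0.1402] h [0.1072 0.1116 0.129 ]
top fin 102 U [-0.0268 -0.001   0.0256] V [0.1048 0.1097 0.1147] h [0.1238 0.127  0.1305]
```

View pics/c2.png

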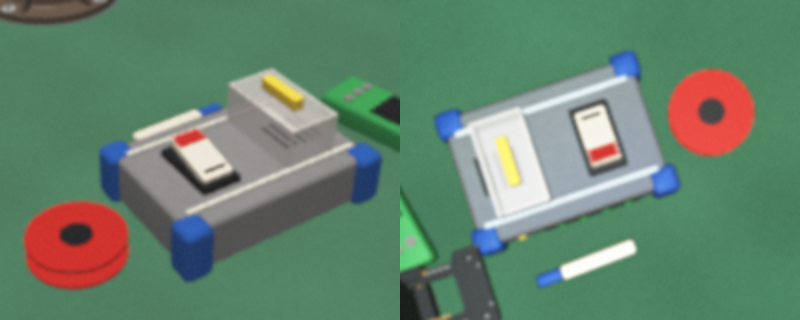

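The hood is open. The rocker's red end shows at (188,140) left and (602,153) right, and its height looks about 0.086–0.087. I'll move above the press spot.

Call:
step_arm:
  motion:
    - [0.0,0.021,0.049,0,0]
    - [0.0,0.042,0.098,0,0]
    - [0.0,0.063,0.147,0,0]
    - [0.0,0.084,0.196,0,0]
    - [0.0,0.104,0.243,0.02,0]

```text
time_s: 8.45
tcp_pos: [0.5846, 0.0762, 0.1975]
eef_rot: [180.0, -0.2, 17.9]
contact_force: [0.6, 1.9, 0.5]
gripper_width: 0.0006
```

Call:
step_arm:
  motion:
    - [0,0,0,0.04,0]
    - [0,0,0,0.06,0]
    - [0,0,0,0.06,0]
    - [0,0,0,0.06,0]

```text
time_s: 8.95
tcp_pos: [0.5829, 0.078, 0.1374]
eef_rot: [180.0, -0.1, 18.0]
contact_force: [-0.6, 1.1, -0.2]
gripper_width: 0.0006
```

```bash
python3 -c "
from h import *
to(.5825,.0785,.117)"
```

```text
t 8.95 pos [0.5829 0.078  0.1374] rot [ 1.7998e+02 -5.0000e-02  1.7990e+01] F [-0.63  1.05 -0.24] w 0.0006
dx -0.0002 dy -0.0006 dz 0.0204
```

Call:
step_arm:
  motion:
    - [0,0,0,0.005,0]
    - [0,0,0,0.01,0]
    - [0,0,0,0.014,0]
    - [0,0,0,0.018,0]
    - [0,0,0,0.02,0]

```text
time_s: 9.57
tcp_pos: [0.582, 0.0781, 0.1162]
eef_rot: [180.0, 0.0, 18.0]
contact_force: [-0.2, -0.5, 1.1]
gripper_width: 0.0007
```

Call:
step_arm:
  motion:
    - [0,0,0,0.002,0]
    - [0,0,0,0.004,0]
    - [0,0,0,0.006,0]
    - [0,0,0,0.008,0]

```text
time_s: 10.07
tcp_pos: [0.5822, 0.0781, 0.1085]
eef_rot: [180.0, -0.0, 18.0]
contact_force: [-0.6, 0.1, -0.1]
gripper_width: 0.0004
```

Call:
step_arm:
  motion:
    - [0,0,0,0.001,0]
    - [0,0,0,0.002,0]
    - [0,0,0,0.002,0]

```text
time_s: 10.45
tcp_pos: [0.5821, 0.0781, 0.1071]
eef_rot: [180.0, -0.0, 18.0]
contact_force: [-2.0, 0.8, 5.7]
gripper_width: 0.0003
```

Call:
step_arm:
  motion:
    - [0,0,0,0.001,0]
    - [0,0,0,0.002,0]
    - [0,0,0,0.003,0]
    - [0,0,0,0.003,0]

```text
time_s: 10.95
tcp_pos: [0.5819, 0.078, 0.1035]
eef_rot: [180.0, 0.0, 18.0]
contact_force: [-2.6, -0.5, 3.1]
gripper_width: 0.0006
```

Call:
step_arm:
  motion:
    - [0,0,0,0.001,0]
    - [0,0,0,0.002,0]
    - [0,0,0,0.003,0]
    - [0,0,0,0.003,0]

```text
time_s: 11.45
tcp_pos: [0.5824, 0.0783, 0.1003]
eef_rot: [-180.0, -0.0, 18.0]
contact_force: [0.3, -0.3, 0.1]
gripper_width: 0.0003
```

Call:
step_arm:
  motion:
    - [0,0,0,0.001,0]
    - [0,0,0,0.001,0]

```text
time_s: 11.7
tcp_pos: [0.5822, 0.0782, 0.0994]
eef_rot: [-180.0, 0.0, 18.0]
contact_force: [-0.1, 0.3, 0.4]
gripper_width: 0.0001
```

Call:
step_arm:
  motion:
    - [0,0,0,0.001,0]
    - [0,0,0,0.001,0]

```text
time_s: 11.95
tcp_pos: [0.5821, 0.0781, 0.0985]
eef_rot: [-180.0, 0.0, 18.0]
contact_force: [-0.3, 0.6, 0.6]
gripper_width: 0.0005
```

It has snapped over. I'll creep towards the stop in half-millimetre steps.

Call:
step_arm:
  motion:
    - [0,0,0,0.0005,0]
    - [0,0,0,0.0005,0]

```text
time_s: 12.2
tcp_pos: [0.5821, 0.0781, 0.098]
eef_rot: [-180.0, 0.0, 18.0]
contact_force: [0.8, -0.2, -0.1]
gripper_width: 0.0006
```

Call:
step_arm:
  motion:
    - [0,0,0,0.0005,0]
    - [0,0,0,0.0005,0]

```text
time_s: 12.45
tcp_pos: [0.5821, 0.0781, 0.0976]
eef_rot: [-180.0, 0.0, 18.0]
contact_force: [0.8, 0.4, 0.4]
gripper_width: 0.0001
```

Call:
step_arm:
  motion:
    - [0,0,0,0.0005,0]
    - [0,0,0,0.0005,0]

```text
time_s: 12.7
tcp_pos: [0.5821, 0.0781, 0.097]
eef_rot: [-180.0, 0.0, 18.0]
contact_force: [-1.0, -0.2, 0.9]
gripper_width: 0.0007
```

Call:
step_arm:
  motion:
    - [0,0,0,0.0003,0]
    - [0,0,0,0.0003,0]

```text
time_s: 12.95
tcp_pos: [0.5821, 0.0781, 0.0967]
eef_rot: [-180.0, 0.0, 18.0]
contact_force: [0.5, -0.0, -0.1]
gripper_width: 0.0005
```

Call:
step_arm:
  motion:
    - [0,0,0,0.0003,0]
    - [0,0,0,0.0003,0]

```text
time_s: 13.2
tcp_pos: [0.5822, 0.0781, 0.0965]
eef_rot: [180.0, -0.0, 18.0]
contact_force: [0.0, 0.9, 0.9]
gripper_width: 0.0004
```

Call:
step_arm:
  motion:
    - [0,0,0,0.0003,0]
    - [0,0,0,0.0003,0]

```text
time_s: 13.45
tcp_pos: [0.5822, 0.0782, 0.0963]
eef_rot: [180.0, -0.0, 18.0]
contact_force: [0.3, 1.0, 2.6]
gripper_width: -0.0001
```

Call:
step_arm:
  motion:
    - [0,0,0,0.0002,0]
    - [0,0,0,0.0002,0]

```text
time_s: 13.7
tcp_pos: [0.5823, 0.0781, 0.0962]
eef_rot: [180.0, -0.0, 18.0]
contact_force: [-0.3, -1.0, 5.1]
gripper_width: 0.001
```

Call:
step_arm:
  motion:
    - [0,0,0,0.0002,0]
    - [0,0,0,0.0002,0]

```text
time_s: 13.95
tcp_pos: [0.5823, 0.0781, 0.0961]
eef_rot: [180.0, -0.0, 18.0]
contact_force: [-1.7, -0.3, 6.2]
gripper_width: 0.0006
```

Call:
step_arm:
  motion:
    - [0,0,0,0.0002,0]
    - [0,0,0,0.0002,0]

```text
time_s: 14.2
tcp_pos: [0.5823, 0.0782, 0.0961]
eef_rot: [180.0, -0.0, 18.0]
contact_force: [-2.3, -0.2, 7.4]
gripper_width: -0.0
```

Call:
step_arm:
  motion:
    - [0,0,0,0.0001,0]
    - [0,0,0,0.0001,0]
    - [0,0,0,0.0001,0]
    - [0,0,0,0.0001,0]
    - [0,0,0,0.0001,0]

```text
time_s: 14.82
tcp_pos: [0.5823, 0.0782, 0.096]
eef_rot: [180.0, -0.0, 18.0]
contact_force: [-3.6, 0.0, 7.1]
gripper_width: 0.0005
```

Call:
step_arm:
  motion:
    - [0,0,0,0,0]
    - [0,0,0,0,0]
    - [0,0,0,0,0]
    - [0,0,0,0,0]
    - [0,0,0,0,0]

```text
time_s: 15.45
tcp_pos: [0.5823, 0.0782, 0.096]
eef_rot: [180.0, -0.0, 18.0]
contact_force: [-2.6, -0.3, 8.4]
gripper_width: -0.0
```

Held at about 8 N for over a second. I'll retreat and verify.

Call:
step_arm:
  motion:
    - [0,0,0,-0.01,0]
    - [0,0,0,-0.04,0]
    - [0,0,0,-0.09,0]
    - [0.0,-0.05,-0.05,-0.11,0]
    - [0.0,-0.1,-0.1,-0.11,0]

```text
time_s: 16.08
tcp_pos: [0.4726, 0.1345, 0.2062]
eef_rot: [-179.9, -0.1, 17.9]
contact_force: [-0.8, 2.7, 0.9]
gripper_width: 0.0007
```

Call:
step_arm:
  motion:
    - [0.04,-0.03,-0.05,0,0]
    - [0.04,-0.06,-0.1,0,0]
    - [0.04,-0.06,-0.13,0,0]
    - [0.04,-0.06,-0.13,0,0]

```text
time_s: 16.58
tcp_pos: [0.3749, 0.2406, 0.2053]
eef_rot: [-180.0, -0.0, 18.2]
contact_force: [0.1, -0.1, -0.5]
gripper_width: 0.0348
```

```bash
python3 -c "
from m import *
to(.5725,.1915,.2)
go(3)"
```

```text
t 16.575 pos [0.3749 0.2406 0.2053] rot [-1.7995e+02 -5.0000e-02  1.8180e+01] F [ 0.12 -0.11 -0.46] w 0.0348
dx 0.1724 dy 0.1083 dz 0.0053
scene press_spot [(array([0.5827, 0.0792, 0.0615]), 0.58)]
scene hood_fin [(array([0.5737, 0.1907, 0.1169]), 0.68), (array([ 0.4998,  0.3556, -0.0014]), 0.41)]
scene red 57 U [-0.0337 -0.0222 -0.0138] V [-0.0158  0.0001  0.0163] h [0.072  0.0769 0.0793]
scene tall 354 U [-0.0301  0.0101  0.0387] V [-0.0177 -0.0026  0.0187] h [0.0707 0.0811 0.089 ]
scene hood 934 U [-0.0533  0.0145  0.0603] V [0.0794 0.1048 0.143 ] h [0.106  0.1123 0.1289]
scene fin 165 U [-0.0225  0.0081  0.0319] V [0.1034 0.1063 0.1157] h [0.1149 0.1251 0.1295]
top press_spot [(array([0.5823, 0.0722, 0.0625]), 0.93)]
top hood_fin [(array([0.5742, 0.1908, 0.12  ]), 0.71)]
top red 88 U [-0.031  -0.0241 -0.0172] V [-0.0168  0.0005  0.0186] h [0.0664 0.0751 0.0808]
top tall 462 U [-0.034   0.0004  0.0341] V [-0.0188 -0.0002  0.0183] h [0.0705 0.0802 0.0886]
top hood 1320 U [-0.0553 -0.0001  0.0564] V [0.0784 0.1084 0.1401] h [0.1075 0.1116 0.1291]
top fin 105 U [-0.0267 -0.0014  0.026 ] V [0.1045 0.1096 0.1145] h [0.1243 0.1276 0.1313]
```

View pics/c3.png

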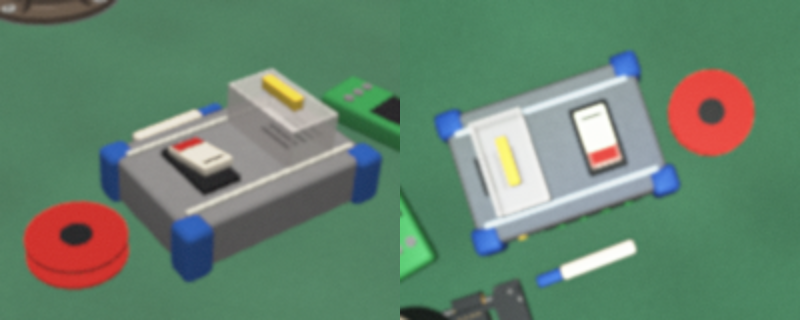

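The rocker is on: the red end at (187,148) left has dropped about 10 mm and the white end is up. Now I'll fetch the hood at (0.5725, 0.1915).

Call:
step_arm:
  motion:
    - [0.04,0.05,0.03,0,0]
    - [0.04,0.1,0.06,0,0]
    - [0.04,0.14,0.09,0,0]
    - [0.04,0.1724,0.108,0,0]
    - [0.04,0.1724,0.108,0.02,0]

```text
time_s: 17.5
tcp_pos: [0.5763, 0.188, 0.1847]
eef_rot: [180.0, -0.1, 17.8]
contact_force: [-1.4, 0.3, -0.6]
gripper_width: 0.0399
```

Call:
step_arm:
  motion:
    - [0.04,0,0,0,0]
    - [0.04,0,0,0,0]

```text
time_s: 17.75
tcp_pos: [0.5731, 0.1891, 0.1853]
eef_rot: [180.0, -0.0, 18.0]
contact_force: [0.1, 0.0, -0.3]
gripper_width: 0.0397
```

```bash
python3 -c "
from m import *
to(.5725,.1915,.137)"
```

```text
t 17.75 pos [0.5731 0.1891 0.1853] rot [ 1.7998e+02 -1.0000e-02  1.7990e+01] F [ 0.15  0.   -0.27] w 0.0397
dx 0.0002 dy -0.0025 dz 0.0483
```

Call:
step_arm:
  motion:
    - [0.04,0,-0.0025,0.02,0]
    - [0.04,0,-0.0025,0.035,0]
    - [0.04,0,-0.0025,0.048,0]
    - [0.005,0,-0.0025,0.048,0]
    - [0.005,0,-0.0025,0.048,0]

```text
time_s: 18.38
tcp_pos: [0.5725, 0.192, 0.1372]
eef_rot: [180.0, -0.0, 18.0]
contact_force: [0.5, -0.5, -0.0]
gripper_width: 0.0253
```

Call:
step_arm:
  motion:
    - [0.005,0,0,0,0]
    - [0.005,0,0,0,0]
    - [0.005,0,0,0,0]
    - [0.005,0,0,0,0]

```text
time_s: 18.88
tcp_pos: [0.5726, 0.1917, 0.1374]
eef_rot: [180.0, -0.1, 18.0]
contact_force: [0.5, -2.7, 4.2]
gripper_width: 0.0138
```

Call:
step_arm:
  motion:
    - [0.005,0,0.015,0,0]
    - [0.005,0,0.03,0,0]
    - [0.005,0,0.045,0,0]
    - [0.005,0,0.06,0,0]
    - [0.005,0,0.075,0,0]

```text
time_s: 19.5
tcp_pos: [0.5959, 0.1209, 0.1374]
eef_rot: [-179.9, -0.1, 18.0]
contact_force: [-1.4, 2.4, 5.1]
gripper_width: 0.0143
```

Call:
step_arm:
  motion:
    - [0.005,0,0.01,0,0]
    - [0.005,0,0.02,0,0]
    - [0.005,0,0.026,0,0]
    - [0.005,0,0.03,0,0]
    - [0.005,0,0.03,0,0]

```text
time_s: 20.12
tcp_pos: [0.6052, 0.0921, 0.1374]
eef_rot: [-180.0, -0.1, 18.0]
contact_force: [0.6, -0.3, 5.2]
gripper_width: 0.0137
```

```bash
python3 -c "
from m import *
to(.6064,.0870,.137)"
```

```text
t 20.125 pos [0.6052 0.0921 0.1374] rot [-1.7998e+02 -8.0000e-02  1.8000e+01] F [ 0.63 -0.31  5.2 ] w 0.0137
dx -0.0004 dy 0.0052 dz 0.0004
```

Creep to the closed stop.

Call:
step_arm:
  motion:
    - [0.005,0,0.002,0,0]
    - [0.005,0,0.004,0,0]
    - [0.005,0,0.004,0,0]

```text
time_s: 20.5
tcp_pos: [0.6064, 0.0887, 0.1373]
eef_rot: [-180.0, -0.1, 18.0]
contact_force: [-0.0, 1.3, 5.2]
gripper_width: 0.0137
```

Call:
step_arm:
  motion:
    - [0.005,0,0.001,0,0]
    - [0.005,0,0.002,0,0]
    - [0.005,0,0.002,0,0]

```text
time_s: 20.88
tcp_pos: [0.6069, 0.0871, 0.1374]
eef_rot: [-180.0, -0.1, 18.0]
contact_force: [-0.7, 1.8, 5.9]
gripper_width: 0.0143
```

Call:
step_arm:
  motion:
    - [0.005,0,0.001,0,0]
    - [0.005,0,0.002,0,0]
    - [0.005,0,0.002,0,0]

```text
time_s: 21.25
tcp_pos: [0.6069, 0.0869, 0.1373]
eef_rot: [-179.8, -0.1, 18.0]
contact_force: [-5.7, 10.9, 8.7]
gripper_width: 0.0137
```

```bash
python3 -c "
from m import *
to(.6064,.0870,.137)"
```

```text
t 21.25 pos [0.6069 0.0869 0.1373] rot [-1.7983e+02 -1.0000e-01  1.8030e+01] F [-5.73 10.94  8.66] w 0.0137
dx -0.0005 dy -0.0003 dz 0.0003
```

The closed stop is reached: 11 N, and the TCP stalls exactly where expected. I'll release and back off.

Call:
step_arm:
  motion:
    - [0.04,0,0,0,0]
    - [0.04,0,0,0,0]
    - [0.04,0,0,0,0]
    - [0.04,0,0,-0.03,0]
    - [0.04,0,0,-0.08,0]

```text
time_s: 21.88
tcp_pos: [0.6059, 0.0837, 0.2155]
eef_rot: [180.0, 0.3, 18.0]
contact_force: [1.4, 1.0, 0.3]
gripper_width: 0.04
```

Call:
step_arm:
  motion:
    - [0.04,-0.05,-0.05,0,0]
    - [0.04,-0.1,-0.1,0,0]
    - [0.04,-0.13,-0.15,0,0]
    - [0.04,-0.13,-0.18,0,0]
    - [0.04,-0.13,-0.18,0,0]

```text
time_s: 22.5
tcp_pos: [0.4269, 0.217, 0.2172]
eef_rot: [-180.0, -0.1, 18.2]
contact_force: [-0.3, -0.5, -0.9]
gripper_width: 0.04
```

```bash
python3 -c "
from m import *
to(.6064,.0870,.137)
go(4)
for l in ['reel','meter','pen']:
  for c in ['scene','top']: print(c,l,[(np.round(x['location'],4),round(x['p'],2)) for x in spotter.tip_of(c,l)[:3]])
"
```

```text
t 22.5 pos [0.4269 0.217  0.2172] rot [-1.7996e+02 -5.0000e-02  1.8190e+01] F [-0.35 -0.52 -0.88] w 0.04
dx 0.1300 dy 0.1796 dz 0.0802
scene press_spot [(array([0.5827, 0.0798, 0.0629]), 0.93)]
scene hood_fin [(array([0.6081, 0.0841, 0.1167]), 0.59)]
scene red 5 U [0.0025 0.0072 0.01  ] V [-0.0305 -0.0299 -0.0291] h [0.0984 0.1017 0.1032]
scene tall 1609 U [-0.0537  0.0174  0.0598] V [-0.0311 -0.012   0.032 ] h [0.072  0.1112 0.1283]
scene hood 1080 U [-0.0537  0.0152  0.0606] V [-0.0305 -0.0048  0.0322] h [0.1061 0.1122 0.1286]
scene fin 172 U [-0.022   0.0089  0.0325] V [-0.0063 -0.0038  0.005 ] h [0.1156 0.1261 0.1296]
top press_spot [(array([0.585 , 0.0767, 0.0617]), 0.91)]
top hood_fin [(array([0.6091, 0.0861, 0.1212]), 0.72)]
top tall 1322 U [-0.0567 -0.0011  0.0566] V [-0.0311 -0.0006  0.0301] h [0.1037 0.1114 0.1286]
top hood 1290 U [-0.0548 -0.0001  0.0567] V [-0.0312 -0.0006  0.0301] h [0.1072 0.1115 0.1287]
top fin 72 U [-0.0265  0.0002  0.0268] V [-0.0028  0.0009  0.0039] h [0.1237 0.1276 0.1311]
scene reel [(array([ 0.6424, -0.0584, -0.0044]), 0.78), (array([0.579 , 0.0787, 0.0626]), 0.38)]
top reel [(array([ 0.645 , -0.0602,  0.0009]), 0.75)]
scene meter [(array([0.4994, 0.3552, 0.0025]), 0.96)]
top meter [(array([ 0.497 ,  0.359 , -0.0032]), 0.91)]
scene pen []
top pen [(array([0.611 , 0.0876, 0.1204]), 0.34)]
```

View pics/c4.png

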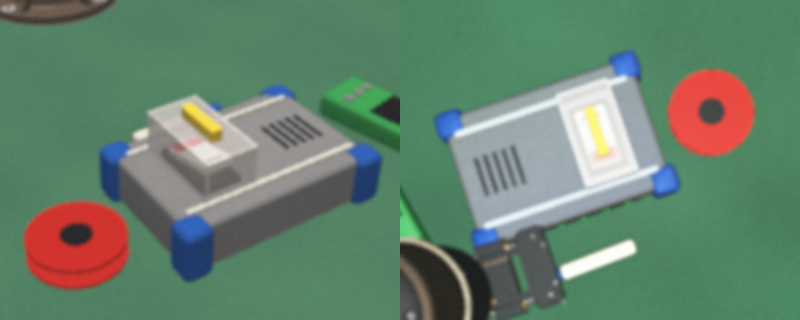

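The hood is closed over the switch, with its travel measured at 110 mm from stop to stop. The pen's white end is unmoved at (600,260), the reel and meter are in place, and the arm is clear. Handing the job in.

```bash
python3 -c "
from h import *
print(workorder.close_job())"
```

```text
the job is handed in; nothing more can be done
None
```

I handed the job in at about 23 s of the 61 s allowed, with the power unit switched on and the hood back over the switch. The hand-in gave no verdict.

**Opening:** I pinched the fin and slid the hood to its open stop, where the force rose to about 17 N.

**Pressing:** The fingertip met the rocker with its tip about 28 mm over the panel. The rocker snapped over, and I held it against its stop at about 7–8 N for over a second. No reading came above 8.5 N.

**Closing:** I slid the hood back until it stalled on its closed stop at about 12 N, then let go and moved the arm clear.

**Last checks:**
- **Rocker:** With the hood still open, depth readings showed the red end about 10 mm lower. I could not measure it again once the hood was closed.
- **Hood:** The camera found it within about 1 mm of where I placed the closed stop, with about 110 mm of travel between stops.
- **Reel and meter:** Both read within about 3 mm of where they started, which is within the detector's error.
- **Pen:** The detector missed it in the last pictures, because the gripper and the hood hid parts of it. I judged only by eye that its visible white end had not moved; the arm never went down near it.

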